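# Stow the swing-out drying board

## Task

Swing the loose drying board back about the wooden pin at its heel, by pushing near its free end, until its back edge meets the white stud of the stop block, and seat it there with a steady push of about 13 N for a second; never push harder than 20 N or the stop cracks. Then turn the green turn-button fully round until it bars the front of the board, and let go. The bowl must stay standing in its place on the board, and the mug, jar and pot must be left alone.

Things in the scene. Friction and masses are not known exactly. Their poses are not given: they have to be found in the camera images.
- rack: The fixture screwed to the bench. Origin on the axis of the upright wooden pivot pin (12 mm across, 60 mm tall) at bench level, z up. The stowed board runs from the pin along -y; its free end is pushed home towards +x (roughly away from the robot). A dark batten, 30 mm high, stands behind the stowed board, at x +54 to +76, y -50 to -320 mm.
- stop: Terracotta stop block of the fixture, 30 x 44 mm, 38 mm high. Origin at bench level, middle of its front face, at (+52, -250, 0) mm in the frame of rack, axes as rack. From that face a white ceramic stud (16 mm across, axis 14 mm above the bench) stands out 6 to 18 mm to -x: it is screwed in or out differently each time, not measured, and is what the board meets.
- board: Loose light-wood drying board flat on the bench, 80 wide (x), 340 long, 24 mm thick, about 0.3 kg. Origin: underside, centre of its 15 mm hole, loose on the 12 mm pin. It reaches from y +40 (heel) to -300 mm (free end); edges at x +40 (back, meets the stop) and -40 mm (front, to be pushed). Starts swung out to the robot by 0.28 to 0.5 rad; home (on the stud) within 0.03 rad of rack's axes.
- board_end (a point): Point on the board's centre line at its own (0, -250, 12) mm, half-way up, opposite the stop; axes as board. With the board on the stud it lies at x -6 to +6 mm in the frame of rack. They drag on the bench: moving them takes about 2 to 5 N near the free end, different every time.
- bowl: Terracotta bowl, 104 mm across the rim, 55 mm tall, about 0.2 kg, standing loose on the board about 120 mm from the pin. Origin at the centre of its underside.
- button (a joint): Angle of the green turn-button, rad: 0 = open, pointing along -x of rack; 1.571 = fully turned, at its end stop, pointing along +y of rack across the board's front edge, at least 4 mm clear. Turns clockwise seen from above, stays where left, takes about 1 to 2 N at its dowel. It cannot pass if the board is well short of home. Starts at 0 to 0.4.
- button_hinge (a point): Point on the vertical axis of the turn-button, 13 mm above the bench, at (-62, -345) mm in the frame of rack. The button's bar is 20 mm wide, from 4 to 22 mm above the bench, and reaches 80 mm from this axis.
- button_knob (a point): Middle of the upright round dowel standing on the turn-button's bar, 65 mm from the hinge axis towards the bar's tip: 14 mm across, its top 65 mm above the bench and the bar's top 22 mm; this point is 43 mm above the bench. It can be pinched from above or pushed.
- mug: Bystander: blue mug, 72 mm across, 85 mm tall, origin at the centre of its underside; near the heel of the board or beyond the turn-button.
- jar: Bystander: amber glass jar, 68 mm across, 100 mm tall, origin at the centre of its underside; near the heel of the board or beyond the turn-button.
- pot: Bystander: small handleless terracotta pot, 80 mm across, 70 mm tall, origin at the centre of its underside; near the heel of the board or beyond the turn-button.

How it is judged (in metres and radians):
On the way, in this order (a step that is already met when the one before it is completed fails the run):
1. the board is pushed onto the stop, with more than 8 N from the fingers, for 0.5 s (x of board_end in the frame of rack above -0.01 m and contact force between board and stop above 2 N and contact force between the fingers and board above 8 N), for 0.5 s.
2. the turn-button is turned across the board (value of joint button above 1.4 rad), for 0.2 s.
At the end, for the whole second after the job is handed in: Board flat, its point opposite the stop at x above -10 mm in the frame of rack and within 0.05 rad of its line; turn-button past 1.4 rad of 1.571; bowl upright (0.1 rad) on the board, 85 to 155 mm from the pin (starts at 105 to 135); board and bowl at rest (x of board_end in the frame of rack above -0.01 m and angle between the y axis of board and the y axis of rack, either way round below 0.05 rad and height (world z) of board_end below 0.018 m and value of joint button above 1.4 rad and horizontal distance between bowl and board between 0.085 and 0.155 m and height (world z) of bowl above 0.018 m and angle between bowl's own z axis and vertical below 0.1 rad and linear speed of each of board, bowl below 0.01 m/s); the robot touches nothing.
It fails at once if the board is pushed, or pushes on the stop, with more than 20 N (contact force between any of the fingers, stop and board above 20 N).
It fails at once if the robot presses on the stop itself (contact force between any of the fingers, the arm and stop above 5 N).
It fails at once if the bowl tips over (more than 0.35 rad) (angle between bowl's own z axis and vertical above 0.35 rad).
It fails at once if the bowl is taken off the board (height (world z) of bowl above 0.05 m).
It fails at once if the mug, jar or pot is shifted by more than 20 mm or tipped (distance of any of mug, jar, pot from where it was at the start of the episode above 0.02 m or angle between any of mug, jar, pot's own z axis and vertical above 0.3 rad).
It also fails if it takes over 72 s, if anything falls off the work surface, if the arm or the gripper's body presses on something with over 40 N, if the wrist force passes 120 N, or if a joint passes its speed limit or range.

## Robot

A 6-joint arm with a two-finger parallel gripper is mounted at the origin on the work surface. World frame = base frame: x ahead of the robot, y to its left, z up, the work surface at z = 0. Lengths are in mm, angles in rad, forces in N, time in s.
With the tool pointing down it reaches from about 350 to 950 mm from the base axis. Payload 17.4 kg.
Tool frame: the origin (TCP) lies on the centre line of the jaws, within the pads' length; the fingertips stand 25 mm ahead of it and the grasp point (between the pads) lies 6 mm ahead of it; z points along the fingers, y is the direction in which the jaws open and shut (so a half turn about z gives the same grasp; the last joint's range is limited). The gripper opens to 93 mm and grips with 3 to 60 N. Pads are 15 mm wide; open, the fingers measure 128 mm over their backs; the gripper's body (75 mm by 188 mm) begins 65 mm behind the grasp point.
Start: joints at [1.198, 0.116, 1.442, -0, 1.584, -0.038], TCP at [221.8, 637.524, 209.846] pointing down, gripper open.
Joint ranges: [-2.83, 2.83], [-0.83, 2.19], [0.07, 2.5], [-1.14, 4.28], [0.01, 3], [-2.97, 2.97]. Speed limits (rad/s): [1.89, 1.89, 2.22, 3.14, 3.14, 3.14].

## Interface

Orientations are given as [roll, pitch, yaw] about the fixed x, y, z axes, in that order (R = Rz(yaw) Ry(pitch) Rx(roll)).
In Python, from cell import env, eyes, sign_off gives the robot as it stands.
- The arm moves only by the tool play_rows, never from a script. Its argument "steps" is a list of rows, each a list of 3 entries, a list of its own where there are three numbers: the shift along the tool's x, y, z in m, then the turn, a rotation vector about the tool's x, y, z in degrees, then the finger opening in m, from 0 to 0.093. In form: [[[x, y, z], [ax, ay, az], gripper], ...]. A call has exactly 10 rows; each row shifts and turns the commanded pose from where the row before left it, along the tool's axes as they then stand; what a row does not reach is not made up. A row lasts 1/8 s, in which the tool goes at most 62.5 mm and 10.7 degrees, less where a joint would pass 70% of its speed; a pose out of reach is approached as far as the arm can. A call is refused whole if a number of a shift passes 0.0625 or a number of a turn 10.7, either way. A call with a gripper value outside its range is refused whole. The fingers move at their own pace and stop on an object; the grip force is fixed at half the most. Time passes only in rows, so rows that do not move let the fingers close, or fill a call up. It gives the time, the measured TCP pose, the force and the opening at its end, in the units of the state.
- env.read_state(): the state, without advancing time (a new reading comes with each control period).
- eyes.grab_frame(name): name is "side" or "top" or "wrist"; returns a dict with "color" (384x512x3 uint8, red, green, blue), "fx", "fy", "cx", "cy" (pixels), "camera_from_world" (4x4, takes a point from world to camera coordinates). Camera axes: x right, y down, z forward; pixel columns grow to the right and rows downward; lengths in mm; the calibration is good to about 2 mm. The wrist camera is an equidistant fisheye: a pixel r from the principal point sees the ray r / f radians off the axis. A picture is of the moment at which its call begins. There is no depth.
- sign_off(): hands the job in, once; it reports no verdict.
The state is a dict: "time": time; "joint_pos": joint angles; "joint_vel": joint speeds; "joint_torque": joint torques, N m; "ee_pos": TCP position; "tcp_rot": TCP orientation; "ft_force": force on the tool from outside, world axes, zero at the start; "ft_torque": the same for the moment, N m; "finger_gap": finger opening in mm.
Only numpy, scipy, OpenCV 4.12 (cv2) and the standard library are available. Lean on these libraries where they do the work, as an engineer would, in place of code of your own. Each camera call takes 0.05 s, during which the arm holds its last target.

## Working session

There is one attempt and no reset: what is moved stays moved. The work goes in short steps, Python scripts to look and compute and a tool call to move; the robot and the scene stay as the last step left them, time stands still between calls to the robot, and variables do not carry over. Pictures are saved under pics/ and viewed, and the job is handed in when it is done.

Besides the shell and the picture viewer there is one more tool, called after "Request:" by a JSON object that holds its "api" and its "payload". play_rows: Moves the arm, as the interface text tells. Its arguments: {"type":"object","properties":{"steps":{"type":"array"}},"required":["steps"]}

```bash
ls; mkdir -p pics; cat > h.py <<'E'
import cv2,numpy as np
from cell import env,eyes,sign_off
def grab(n,fn=None):
    f=eyes.grab_frame(n)
    if fn: cv2.imwrite('pics/'+fn,f['color'][:,:,::-1])
    return f
def ray(f,u,v):
    T=np.array(f['camera_from_world']);R=T[:3,:3];t=T[:3,3]
    d=R.T@np.array([(u-f['cx'])/f['fx'],(v-f['cy'])/f['fy'],1.]);return -R.T@t,d
def onz(f,u,v,z):
    o,d=ray(f,u,v);return o+d*(z-o[2])/d[2]
def proj(f,p):
    T=np.array(f['camera_from_world']);c=T[:3,:3]@np.array(p,float)+T[:3,3]
    return f['fx']*c[0]/c[2]+f['cx'],f['fy']*c[1]/c[2]+f['cy']
E
python3 - <<'E'
from h import *
s=env.read_state();print(s)
for n in('side','top','wrist'):
    f=grab(n,n+'0.png');print(n,f['fx'],np.round(f['camera_from_world'],3).tolist())
E
```

```text
pics
{'time': 0.0, 'joint_pos': array([ 1.19822010e+00,  1.16499863e-01,  1.44223725e+00, -1.87864679e-06,
        1.58396661e+00, -3.77919668e-02]), 'joint_vel': array([-0.0002434 ,  0.00093503, -0.00018889, -0.00078008, -0.00044173,
        0.00174921]), 'joint_torque': array([ 1.57967148e-03, -7.21267462e+01, -6.22600651e+01,  7.80590717e-02,
        2.38251529e-02, -1.33841545e-04]), 'ee_pos': array([221.71509301, 637.34326715, 209.11321129]), 'tcp_rot': array([-3.14048230e+00, -4.01024736e-05,  2.80680834e+00]), 'ft_force': array([-0.41390393,  0.78440299, -0.48889474]), 'ft_torque': array([ 0.0392266 , -0.02190032, -0.0306929 ]), 'finger_gap': 92.84630592890069}
side 355.5766201373644 [[-0.751, -0.66, 0.015, 457.527], [-0.352, 0.38, -0.855, 256.375], [0.559, -0.648, -0.518, 482.032], [0.0, 0.0, 0.0, 1.0]]
top 365.4762033058683 [[-0.004, -1.0, 0.015, -2.805], [-0.995, 0.002, -0.098, 619.392], [0.098, -0.015, -0.995, 771.402], [0.0, 0.0, 0.0, 1.0]]
wrist 297.3186396354542 [[0.328, 0.945, -0.001, -674.606], [0.915, -0.317, 0.251, -31.824], [0.237, -0.083, -0.968, 388.977], [0.0, 0.0, 0.0, 1.0]]
```

View pics/top0.png

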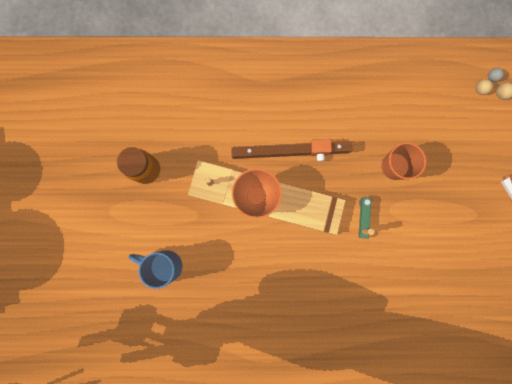

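View pics/side0.png

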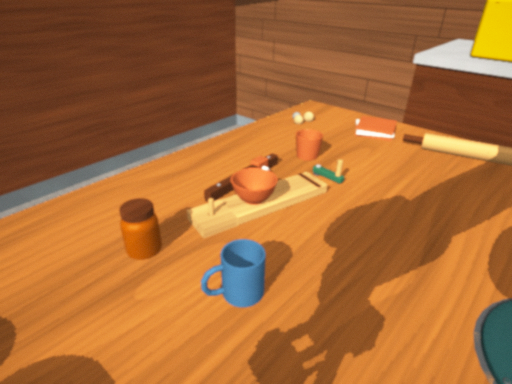

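```bash
python3 - <<'E'
from h import *
f=grab('top');im=f['color'];hsv=cv2.cvtColor(im,cv2.COLOR_RGB2HSV)
c=cv2.resize(im[125:285,110:440,::-1],None,fx=2.4,fy=2.4,interpolation=cv2.INTER_CUBIC);cv2.imwrite('pics/c0.png',c)
# green
g=cv2.inRange(hsv,(65,60,30),(95,255,255));g[:,440:]=0
n,l,st,ce=cv2.connectedComponentsWithStats(g);
for i in range(1,n):
    if st[i][4]>40:
        print('green',st[i],ce[i]);pts=cv2.findNonZero((l==i).astype(np.uint8));r=cv2.minAreaRect(pts);print(r);
        print([np.round(onz(f,u,v,22)[:2],1).tolist() for u,v in cv2.boxPoints(r)])
b=cv2.inRange(hsv,(0,0,0),(12,255,100));b[:,:225]=0;b[170:]=0;b[:,365:]=0;b[:138]=0
w=cv2.findNonZero(b);r=cv2.minAreaRect(w);print('batten',r,[np.round(onz(f,u,v,30)[:2],1).tolist() for u,v in cv2.boxPoints(r)])
y=cv2.inRange(hsv,(15,60,140),(32,200,255));y[:150]=0;y[240:]=0;y[:,:180]=0;y[:,350:]=0
n,l,st,ce=cv2.connectedComponentsWithStats(y);big=np.isin(l,[i for i in range(1,n) if st[i][4]>150])
r=cv2.minAreaRect(cv2.findNonZero(big.astype(np.uint8)));print('board',r,[np.round(onz(f,u,v,24)[:2],1).tolist() for u,v in cv2.boxPoints(r)])
for nm,u,v,z in [('pin',210,182,60),('hinge',366,202,22),('knob',372,232,65)]: print(nm,onz(f,u,v,z))
cv2.imwrite('pics/m.png',np.hstack([g,b,big.astype(np.uint8)*255])[130:290])
E
```

```text
green [361 198   9  32 190] [364.71578947 214.91578947]
((365.1046142578125, 213.61692810058594), (7.599392890930176, 31.174150466918945), 3.1798300743103027)
[[541.5, -226.9], [610.4, -232.9], [609.4, -249.8], [540.5, -243.6]]
batten ((289.98968505859375, 154.273193359375), (1.362229824066162, 112.11151123046875), 87.39744567871094) [[703.2, 51.9], [714.5, -197.5], [711.4, -197.5], [700.1, 51.8]]
board ((262.5, 198.5), (79.0, 165.0), 90.0) [[698.1, 172.2], [697.7, -196.4], [521.9, -191.6], [523.4, 169.2]]
pin [641.58331584 100.70642997  60.        ]
hinge [ 601.08268083 -241.10260732   22.        ]
knob [ 535.04663227 -238.38893676   65.        ]
```

View pics/c0.png

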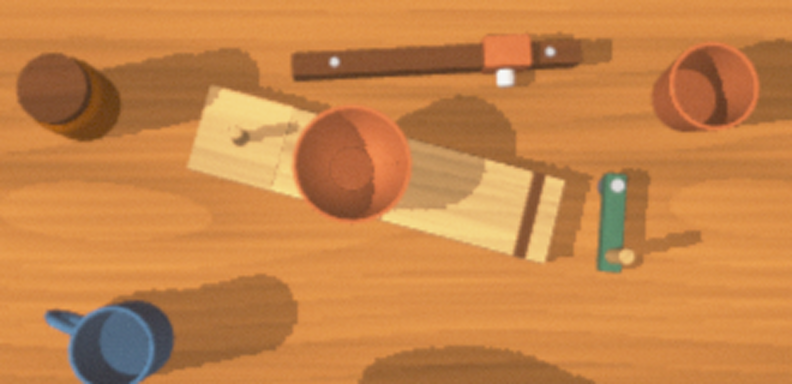

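View pics/m.png

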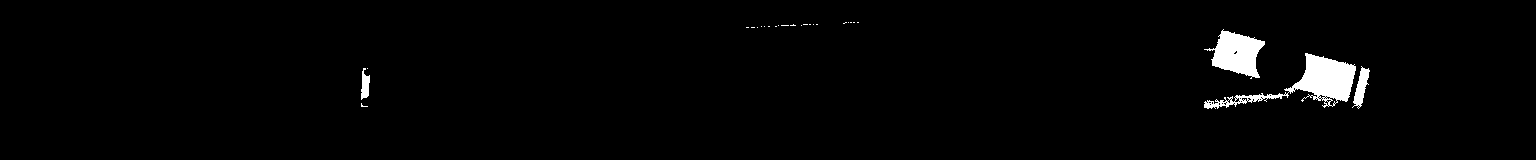

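```bash
cat > m.py <<'E'
from h import *
f=grab('top')
def P(x,y,z): return onz(f,110+x/2.4-.3,125+y/2.4-.3,z)
pin=P(238,134,60);hin=P(617,186,22)
bl=(P(292,55,30)+P(294,80,30))/2;br=(P(580,40,30)+P(580,62,30))/2
cs=[P(*c,24) for c in [(212,86),(187,168),(565,180),(546,262)]]
print('pin',pin,'hinge',hin,'knob',P(626,256,65)); print('batten',bl,br,np.linalg.norm(bl-br))
print('board',np.round(cs,1).tolist(), np.linalg.norm(cs[0]-cs[2]))
d=bl-br;yb=np.arctan2(-d[0],d[1]);print('rack yaw batten',yb)
d=pin-hin;print('yaw pin-hinge',np.arctan2(-d[0],d[1])-np.arctan2(-62,345),np.hypot(*d[:2]),np.hypot(62,345))
d=(cs[0]+cs[1]-cs[2]-cs[3]);print('board yaw',np.arctan2(-d[0],d[1]))
h=(cs[0]+cs[1])/2;u=d/np.linalg.norm(d);print('pin from board',h-40*u)
print('stud',P(505,77,14),'stop top',P(508,52,38),'bowl',P(352,163,79))
for n,x,y,z in [('mug',112,345,85),('pot',713,87,70),('jar',53,90,100)]:print(n,P(x,y,z))
E
python3 m.py
```

```text
pin [644.71704752 103.12977427  60.        ] hinge [ 600.63221085 -242.83648127   22.        ] knob [ 536.3737424  -235.35809366   65.        ]
batten [710.66581204  56.75318559  30.        ] [ 726.0494458  -209.91685286   30.        ] 267.1133946381166
board [[694.5, 132.1, 24.0], [618.2, 154.1, 24.0], [606.2, -194.2, 24.0], [531.0, -174.7, 24.0]] 338.0510861601643
rack yaw batten 0.05762403159882603
yaw pin-hinge 0.05106994945626003 348.7637062496041 350.52674648306083
board yaw -0.2618678791618469
pin from board [646.00843012 104.46806119  24.        ]
stud [ 704.77766093 -142.40663878   14.        ] stop top [ 723.27566186 -141.2336939    38.        ] bowl [616.83721645   2.79969924  79.        ]
mug [464.58917735 202.86458857  85.        ]
pot [ 684.36332608 -315.88320598   70.        ]
jar [676.75677848 253.12392239 100.        ]
```

Request:
{"api": "play_rows", "payload": {"steps": [[[0,0,0],[0,0,9.7],0],[[0,0,0],[0,0,9.7],0],[[0,0,0],[0,0,9.7],0],[[0,0,0],[0,0,9.7],0],[[0,0,0],[0,0,9.7],0],[[0,0,0],[0,0,9.7],0],[[0,0,0],[0,0,9.6],0],[[-0.04,0.011,0],[0,0,0],0],[[-0.04,0.011,0],[0,0,0],0],[[-0.04,0.011,0],[0,0,0],0]]}}

```text
time: 1.5
ee_pos: [261.3, 518.2, 209.7]
tcp_rot: [-3.142, 0.0, 1.624]
ft_force: [0.3, 0.1, 0.7]
finger_gap: 1.0
```

Request:
{"api": "play_rows", "payload": {"steps": [[[-0.04,0.011,0],[0,0,0],0],[[-0.04,0.011,0],[0,0,0],0],[[-0.04,0.011,0],[0,0,0],0],[[-0.04,0.011,0],[0,0,0],0],[[-0.04,0.011,0],[0,0,0],0],[[-0.04,0.011,0],[0,0,0],0],[[-0.04,0.011,0],[0,0,0],0],[[-0.04,0.011,0],[0,0,0],0],[[-0.04,0.011,0],[0,0,0],0],[[-0.04,0.011,0],[0,0,0],0]]}}

```text
time: 2.75
ee_pos: [392.1, 124.5, 210.0]
tcp_rot: [3.141, -0.0, 1.624]
ft_force: [1.6, 0.4, -0.6]
finger_gap: 0.6
```

Request:
{"api": "play_rows", "payload": {"steps": [[[-0.036,0.01,0],[0,0,0],0],[[-0.036,0.01,0],[0,0,0],0],[[-0.036,0.01,0],[0,0,0],0],[[-0.036,0.01,0],[0,0,0],0],[[-0.036,0.01,0],[0,0,0],0],[[-0.036,0.01,0],[0,0,0],0],[[-0.036,0.01,0],[0,0,0],0],[[-0.041,0.006,0],[0,0,0],0],[[0,0,0.04],[0,0,0],0],[[0,0,0.04],[0,0,0],0]]}}

```text
time: 4.0
ee_pos: [483.3, -163.4, 128.9]
tcp_rot: [3.141, 0.0, 1.622]
ft_force: [-0.1, 0.1, -0.4]
finger_gap: 0.4
```

Request:
{"api": "play_rows", "payload": {"steps": [[[0,0,0.04],[0,0,0],0],[[0,0,0.035],[0,0,0],0],[[0,0,0.02],[0,0,0],0],[[0,0,0.003],[0,0,0],0],[[0,0,0],[0,0,0],0],[[0,0,0],[0,0,0],0],[[0,0,0],[0,0,0],0],[[0,0,0],[0,0,0],0],[[0,0,0],[0,0,0],0],[[0,0,0],[0,0,0],0]]}}

```text
time: 5.25
ee_pos: [483.3, -162.8, 31.9]
tcp_rot: [3.142, 0.0, 1.623]
ft_force: [0.6, -0.5, 0.2]
finger_gap: 0.7
```

```bash
python3 - <<'E'
from h import *
f=grab('top','t1.png');f=grab('side','s1.png');s=env.read_state();print(s['ee_pos'],s['tcp_rot'],s['ft_force'])
a=cv2.imread('pics/t1.png')[110:310,120:440];b=cv2.imread('pics/s1.png')[110:310,120:440]
cv2.imwrite('pics/c1.png',cv2.resize(np.vstack([a,b]),None,fx=1.5,fy=1.5))
E
```

```text
[ 483.25167912 -162.80693901   31.79603771] [-3.14145875e+00 -5.93719283e-05  1.62346200e+00] [ 0.30768766  0.55160723 -0.28187016]
```

View pics/c1.png

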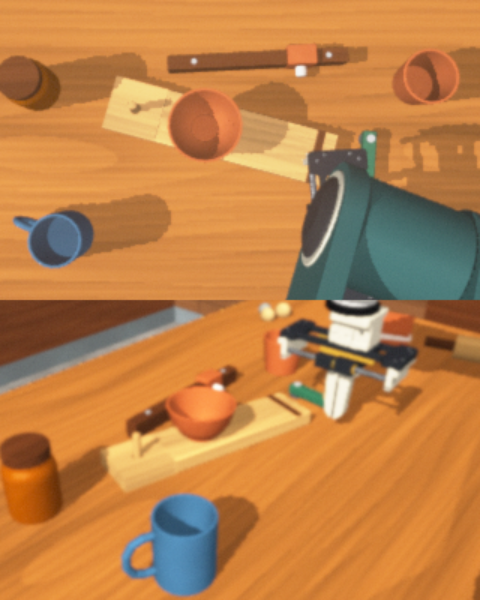

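Request:
{"api": "play_rows", "payload": {"steps": [[[0,0.004,0],[0,0,0],0],[[0,0.005,0],[0,0,0],0],[[0,0.005,0],[0,0,0],0],[[0,0.005,0],[0,0,0],0],[[0,0.004,0],[0,0,0],0],[[0,0.003,0],[0,0,0],0],[[0,0.003,0],[0,0,0],0],[[0,0.003,0],[0,0,0],0],[[0,0.003,0],[0,0,0],0],[[0,0.003,0],[0,0,0],0]]}}

```text
time: 6.6
ee_pos: [521.4, -160.8, 31.9]
tcp_rot: [3.142, 0.0, 1.623]
ft_force: [-0.8, 0.7, 0.1]
finger_gap: 0.6
```

Request:
{"api": "play_rows", "payload": {"steps": [[[0,0.004,0],[0,0,0],0],[[0,0.004,0],[0,0,0],0],[[0,0.004,0],[0,0,0],0],[[0,0.004,0],[0,0,0],0],[[0,0.004,0],[0,0,0],0],[[0,0.004,0],[0,0,0],0],[[0,0.004,0],[0,0,0],0],[[0,0.004,0],[0,0,0],0],[[0,0.004,0],[0,0,0],0],[[0,0.003,0],[0,0,0],0]]}}

```text
time: 7.85
ee_pos: [560.4, -158.8, 31.8]
tcp_rot: [-3.142, -0.0, 1.623]
ft_force: [-0.3, -0.8, -0.8]
finger_gap: 0.6
```

```bash
python3 - <<'E'
from h import *
f=grab('top','t2.png');f2=grab('side','s2.png');s=env.read_state();print(s['ee_pos'],s['tcp_rot'],s['ft_force'])
a=cv2.imread('pics/t2.png')[110:310,120:440];b=cv2.imread('pics/s2.png')[110:310,120:440]
cv2.imwrite('pics/c2.png',cv2.resize(np.vstack([a,b]),None,fx=1.5,fy=1.5))
E
```

```text
[ 560.42842087 -158.74800883   31.82290895] [-3.14158377e+00 -1.26836547e-05  1.62352849e+00] [-0.40022684 -0.19311417  0.28015301]
```

View pics/c2.png

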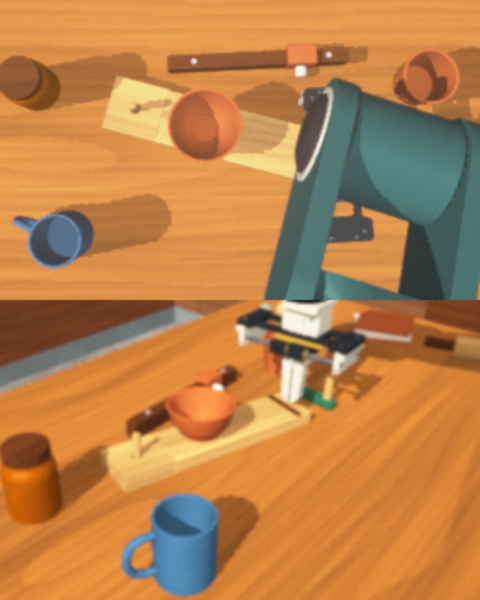

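```bash
python3 - <<'E'
from h import *
for n in ('side','top'):
    f=grab(n,n+'2b.png');im=f['color'][:,:,::-1].copy()
    T=np.array(f['camera_from_world']);print(n,-T[:3,:3].T@T[:3,3])
    s=env.read_state();p=s['ee_pos']
    for q,c in [((p[0],p[1],p[2]-25),(255,0,0)),((p[0],p[1],p[2]),(255,255,0)),((531,-175,24),(0,0,255)),((606,-194,24),(0,0,255)),((694,132,24),(0,0,255)),((645,103,60),(0,255,0)),((600.6,-242.8,22),(0,255,255)),((536,-235,65),(255,0,255))]:
        u,v=proj(f,q);print(q,u,v);cv2.circle(im,(int(round(u)),int(round(v))),1,c,-1)
    cv2.imwrite('pics/p_%s.png'%n,cv2.resize(im[120:270,170:400],None,fx=3.4,fy=3.4,interpolation=cv2.INTER_NEAREST))
E
```

```text
side [164.35472046 516.84020995 461.82052745]
(np.float64(560.2446926551547), np.float64(-158.73773068574883), np.float64(6.800624192134446)) 312.47421757291505 187.92685348679288
(np.float64(560.2446926551547), np.float64(-158.73773068574883), np.float64(31.800624192134446)) 313.45708457218376 179.26052836866214
(531, -175, 24) 326.7395998441991 183.59430604919646
(606, -194, 24) 305.9743231543695 171.20908629806382
(694, 132, 24) 186.8589032523105 209.9507999425872
(645, 103, 60) 211.2995935639692 198.92038960955225
(600.6, -242.8, 22) 317.81587811267366 166.2937245918332
(536, -235, 65) 339.55134148007306 160.19618976881716
top [540.62423794   7.29338816 828.48481286]
(np.float64(560.1336722094744), np.float64(-158.76142409242118), np.float64(6.796813554784315)) 328.0915870646595 220.7720856194723
(np.float64(560.1336722094744), np.float64(-158.76142409242118), np.float64(31.796813554784315)) 330.39502436209676 220.49100287706594
(531, -175, 24) 337.3380047495015 233.85711475945155
(606, -194, 24) 345.0439491926987 199.77824281638888
(694, 132, 24) 198.0882440696472 160.77571164085998
(645, 103, 60) 208.9294076319777 180.400640145353
(600.6, -242.8, 22) 366.767464826915 202.21450428340137
(536, -235, 65) 370.36862449380607 231.54734568451545
```

View pics/p_side.png

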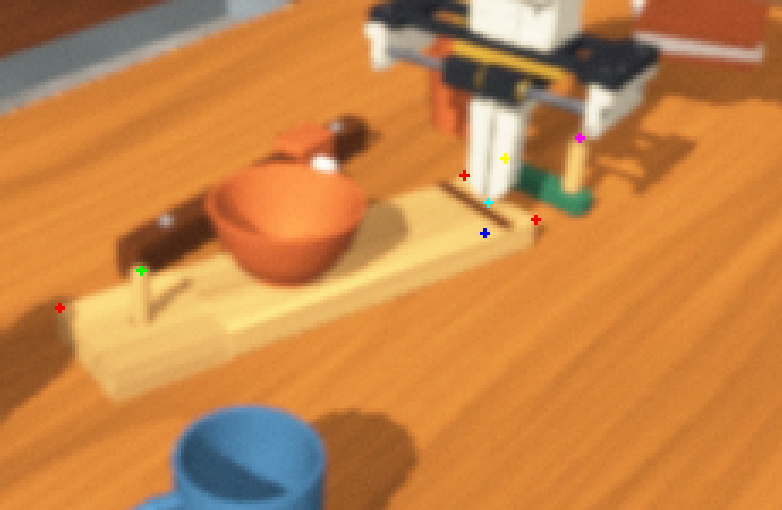

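View pics/p_top.png

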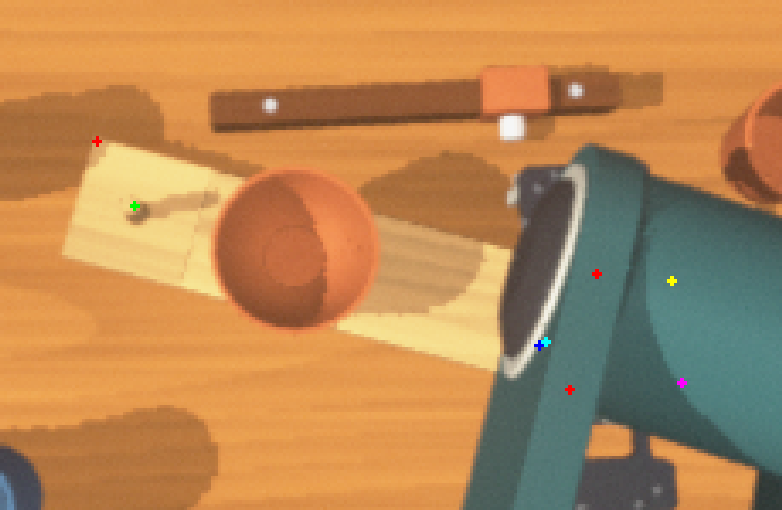

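Request:
{"api": "play_rows", "payload": {"steps": [[[0,-0.01,0],[0,0,0],0],[[0,-0.02,0],[0,0,0],0],[[0,-0.02,0],[0,0,0],0],[[0,-0.017,0],[0,0,0],0],[[0,-0.01,0],[0,0,0],0],[[0,0,0.002],[0,0,0],0],[[0,0,0.002],[0,0,0],0],[[0,0,0.001],[0,0,0],0],[[0,0,0],[0,0,0],0],[[0,0,0],[0,0,0],0]]}}

```text
time: 9.3
ee_pos: [483.4, -162.8, 26.8]
tcp_rot: [-3.141, -0.0, 1.624]
ft_force: [0.3, -0.5, -0.5]
finger_gap: 0.2
```

```bash
cat > tip.py <<'E'
from h import *
import sys
f=grab('side');im=f['color'][:,:,::-1].copy();s=env.read_state();p=s['ee_pos'];print(p,s['ft_force'])
for z in (p[2],p[2]-25,0): 
    u,v=proj(f,(p[0],p[1],z));print(z,u,v)
    cv2.circle(im,(int(round(u)),int(round(v))),0,(255,0,0),-1)
u,v=map(int,(u,v));cv2.imwrite('pics/'+sys.argv[1],cv2.resize(im[v-80:v+30,u-70:u+70],None,fx=5,fy=5,interpolation=cv2.INTER_CUBIC))
E
python3 tip.py tip1.png
```

```text
[ 483.39897292 -162.80372625   26.84379497] [ 0.70098157 -0.02141186 -0.95273989]
26.843794970986075 341.4387528355901 191.27907543467424
1.8437949709860746 339.98980657269476 200.14567286943432
0 339.88467589876376 200.78900339704737
```

View pics/tip1.png

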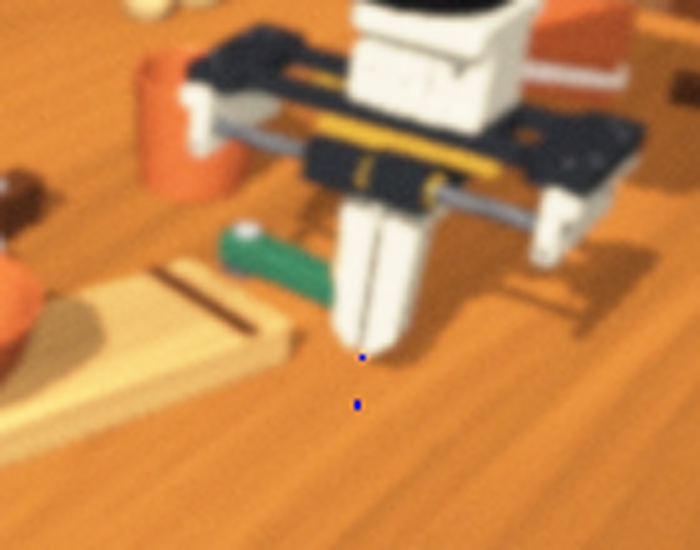

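```bash
python3 - <<'E'
from h import *
f=grab('wrist','w3.png');t=grab('top','t3.png')
print(f['fx'],f['cx'],f['cy']);T=np.array(f['camera_from_world'])
p=env.read_state()['ee_pos']
def pf(q):
    c=T[:3,:3]@np.array(q)+T[:3,3];r=np.hypot(c[0],c[1]);th=np.arctan2(r,c[2]);return f['cx']+f['fx']*th*c[0]/r,f['cy']+f['fx']*th*c[1]/r
for n,q in [('tcp',p),('tip',p-[0,0,25]),('ground',(p[0],p[1],0)),('bcorner',(531,-175,24)),('bc2',(606,-194,24)),('hinge',(600.6,-242.8,22)),('knob',(536,-235,65))]: print(n,q,pf(q))
print('cam',-T[:3,:3].T@T[:3,3])
im=cv2.imread('pics/w3.png');
print([proj(t,(p[0]+94,p[1]+5,p[2]+z)) for z in (60,90)])
cv2.imwrite('pics/c3.png',np.vstack([im,cv2.imread('pics/t3.png')[120:320]]))
E
```

```text
297.3186396354542 257.2468869669357 193.61446177224994
tcp [ 483.35722932 -162.82270288   26.86924555] (np.float64(253.93918490259142), np.float64(229.30689022330697))
tip [ 483.35722932 -162.82270288    1.86924555] (np.float64(254.29422733542427), np.float64(216.44824450892372))
ground (np.float64(483.3572293230197), np.float64(-162.82270288437405), 0) (np.float64(254.31771709238024), np.float64(215.60119649035394))
bcorner (531, -175, 24) (np.float64(324.5479072080884), np.float64(247.54895119234695))
bc2 (606, -194, 24) (np.float64(414.2446797017802), np.float64(270.5101332484995))
hinge (600.6, -242.8, 22) (np.float64(391.74221586953513), np.float64(320.58510464631775))
knob (536, -235, 65) (np.float64(329.78823169338466), np.float64(355.9860881119697))
cam [481.72001692 -94.46315734 201.36639033]
[(np.float64(335.3475402651957), np.float64(211.3282861557901)), (np.float64(338.73608259184255), np.float64(210.55706938051935))]
```

View pics/c3.png

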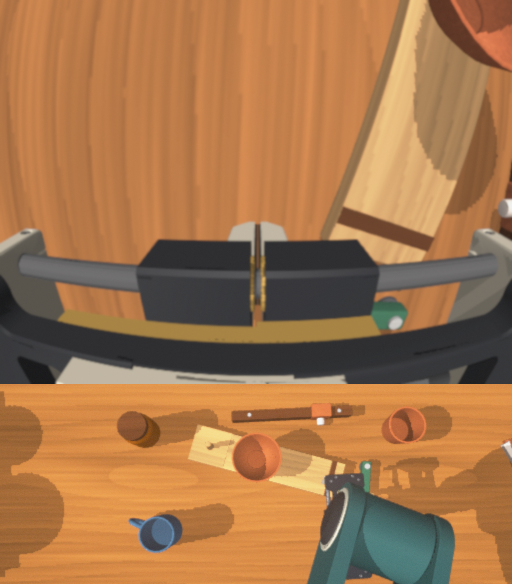

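Request:
{"api": "play_rows", "payload": {"steps": [[[0,0,0.002],[0,0,0],0],[[0,0,0.002],[0,0,0],0],[[0,0,0.002],[0,0,0],0],[[0,0,0.002],[0,0,0],0],[[0,0,0.001],[0,0,0],0],[[0,0,0.001],[0,0,0],0],[[0,0,0],[0,0,0],0],[[0,0,0],[0,0,0],0],[[0,0,0],[0,0,0],0],[[0,0,0],[0,0,0],0]]}}

```text
time: 10.7
ee_pos: [483.3, -162.8, 16.9]
tcp_rot: [3.142, 0.0, 1.623]
ft_force: [-1.3, -0.8, -0.1]
finger_gap: 0.4
```

```bash
python3 tip.py tip2.png
```

```text
[ 483.30746156 -162.83455548   16.89302153] [-0.01984057 -0.13412816 -0.14629741]
16.893021531456288 340.8971555390713 194.84937819962093
-8.106978468543712 339.46495307263535 203.60966847058418
0 339.92464997986076 200.79786047671854
```

View pics/tip2.png

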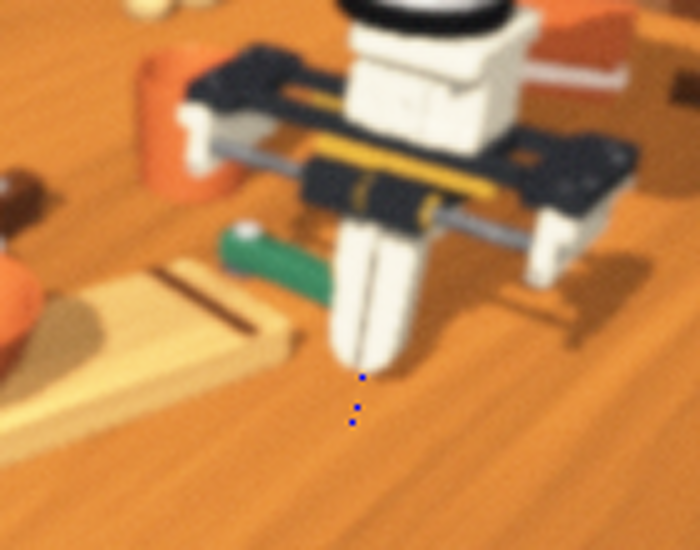

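Request:
{"api": "play_rows", "payload": {"steps": [[[0,0,0.002],[0,0,0],0],[[0,0,0.002],[0,0,0],0],[[0,0,0.002],[0,0,0],0],[[0,0,0.001],[0,0,0],0],[[0,0,0.001],[0,0,0],0],[[0,0.004,0],[0,0,0],0],[[0,0.004,0],[0,0,0],0],[[0,0.004,0],[0,0,0],0],[[0,0.004,0],[0,0,0],0],[[0,0.003,0],[0,0,0],0]]}}

```text
time: 12.0
ee_pos: [502.5, -161.8, 8.8]
tcp_rot: [-3.142, -0.0, 1.624]
ft_force: [-0.3, -0.1, 0.5]
finger_gap: 0.5
```

Request:
{"api": "play_rows", "payload": {"steps": [[[0,0.003,0],[0,0,0],0],[[0,0.003,0],[0,0,0],0],[[0,0.003,0],[0,0,0],0],[[0,0.003,0],[0,0,0],0],[[0,0.003,0],[0,0,0],0],[[0,0.003,0],[0,0,0],0],[[0,0.003,0],[0,0,0],0],[[0,0.003,0],[0,0,0],0],[[0,0.003,0],[0,0,0],0],[[0,0.003,0],[0,0,0],0]]}}

```text
time: 13.25
ee_pos: [532.2, -160.5, 8.9]
tcp_rot: [-3.141, 0.0, 1.623]
ft_force: [-5.9, -3.1, 4.0]
finger_gap: 0.4
```

```bash
python3 tip.py tip3.png
```

```text
[ 532.52550701 -160.45779189    8.97878979] [-3.95031563 -1.90034325  3.35112639]
8.978789787166445 322.36179947714817 190.80544595273247
-16.021210212833555 321.2468768757757 199.3291146173012
0 321.9576141193789 193.89547396405317
```

View pics/tip3.png

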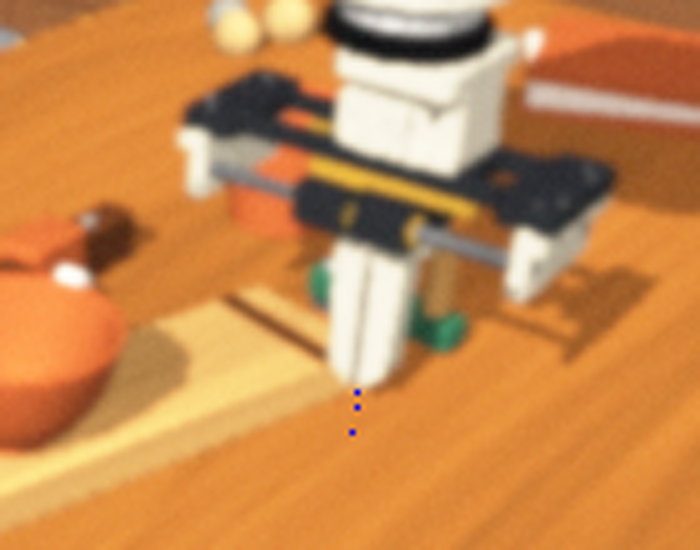

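Request:
{"api": "play_rows", "payload": {"steps": [[[0,-0.003,0],[0,0,0],0],[[0,0,0.0025],[0,0,0],0],[[0,0,0.0025],[0,0,0],0],[[0,0.002,0],[0,0,0],0],[[0,0.002,0],[0,0,0],0],[[0,0.003,0],[0,0,0],0],[[0,0.003,0],[0,0,0],0],[[0,0.003,0],[0,0,0],0],[[0,0.003,0],[0,0,0],0],[[0,0.003,0],[0,0,0],0]]}}

```text
time: 14.55
ee_pos: [548.4, -159.4, 3.9]
tcp_rot: [3.142, 0.0, 1.623]
ft_force: [-1.4, -1.5, 0.6]
finger_gap: 1.1
```

```bash
python3 - <<'E'
from h import *
f=grab('top','t4.png');f2=grab('side','s4.png');s=env.read_state();print(s['ee_pos'],s['tcp_rot'],s['ft_force'])
a=cv2.imread('pics/t4.png')[110:310,120:440];b=cv2.imread('pics/s4.png')[110:310,120:440]
cv2.imwrite('pics/c4.png',cv2.resize(np.vstack([a,b]),None,fx=1.5,fy=1.5))
E
```

```text
[ 548.55001646 -159.32169146    3.85747306] [ 3.14135471e+00 -1.01002953e-04  1.62355174e+00] [-2.03048896 -0.09345701  0.55934113]
```

View pics/c4.png

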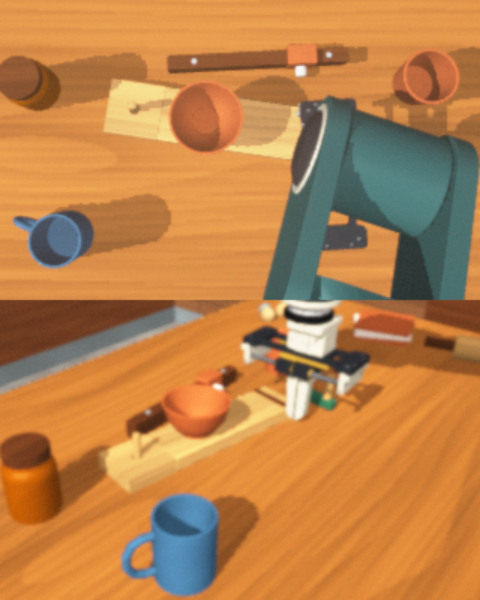

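Request:
{"api": "play_rows", "payload": {"steps": [[[0,0.004,0],[0,0,0],0],[[0,0.004,0],[0,0,0],0],[[0,0.004,0],[0,0,0],0],[[0,0.004,0],[0,0,0],0],[[0,0.004,0],[0,0,0],0],[[0,0.004,0],[0,0,0],0],[[0,0.004,0],[0,0,0],0],[[0,0.004,0],[0,0,0],0],[[0,0.003,0],[0,0,0],0],[[0,0.002,0],[0,0,0],0]]}}

```text
time: 15.9
ee_pos: [585.3, -157.5, 3.8]
tcp_rot: [3.142, 0.0, 1.623]
ft_force: [-3.0, -3.1, 0.2]
finger_gap: 0.4
```

```bash
python3 - <<'E'
from h import *
f=grab('top','t5.png');s=env.read_state();print(s['ee_pos'],s['ft_force'])
a=cv2.imread('pics/t5.png')[120:270,170:390]
cv2.imwrite('pics/c5.png',cv2.resize(a,None,fx=3.5,fy=3.5))
E
```

```text
[ 585.45392847 -157.4378581     3.8589034 ] [-2.75819678 -1.61162576  0.27296734]
```

View pics/c5.png

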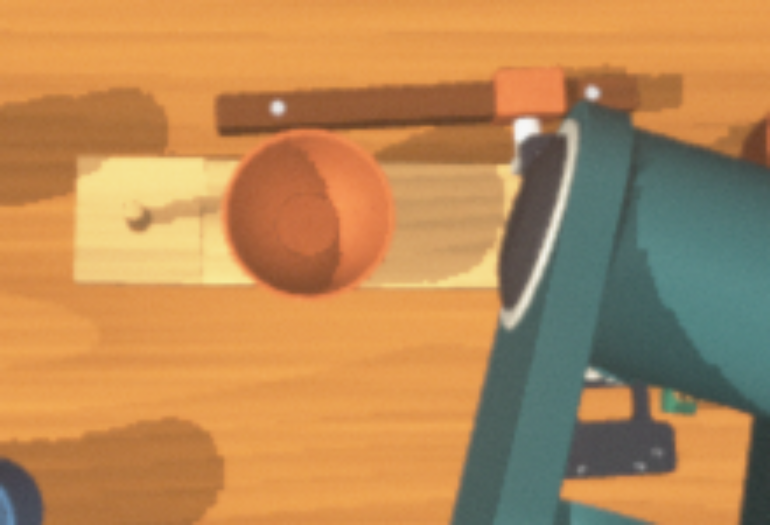

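Request:
{"api": "play_rows", "payload": {"steps": [[[0,0.001,0],[0,0,0],0],[[0,0.001,0],[0,0,0],0],[[0,0.001,0],[0,0,0],0],[[0,0.001,0],[0,0,0],0],[[0,0.001,0],[0,0,0],0],[[0,0.001,0],[0,0,0],0],[[0,0.0005,0],[0,0,0],0],[[0,0.0005,0],[0,0,0],0],[[0,0.0005,0],[0,0,0],0],[[0,0.0005,0],[0,0,0],0]]}}

```text
time: 17.2
ee_pos: [593.2, -157.0, 3.9]
tcp_rot: [3.142, -0.0, 1.623]
ft_force: [-2.7, -2.6, 0.6]
finger_gap: 0.9
```

Request:
{"api": "play_rows", "payload": {"steps": [[[0,0.0003,0],[0,0,0],0],[[0,0.0003,0],[0,0,0],0],[[0,0.0003,0],[0,0,0],0],[[0,0.0003,0],[0,0,0],0],[[0,0.0003,0],[0,0,0],0],[[0,0.0003,0],[0,0,0],0],[[0,0.0003,0],[0,0,0],0],[[0,0.0003,0],[0,0,0],0],[[0,0.0003,0],[0,0,0],0],[[0,0.0003,0],[0,0,0],0]]}}

```text
time: 18.45
ee_pos: [596.2, -156.9, 3.9]
tcp_rot: [3.142, 0.0, 1.624]
ft_force: [-2.9, -1.5, 1.3]
finger_gap: 0.3
```

```bash
python3 - <<'E'
from h import *
f=grab('top','t6.png');s=env.read_state();print(s['ee_pos'],s['ft_force'],s['joint_torque'])
a=cv2.imread('pics/t6.png')[120:270,170:390]
cv2.imwrite('pics/c6.png',cv2.resize(a,None,fx=3.5,fy=3.5))
E
```

```text
[ 596.16721219 -156.88327887    3.84039798] [-2.84893457 -3.00783339  0.0719408 ] [ 1.45628918e+00 -6.66592813e+01 -5.69336414e+01  7.13158865e-01
 -4.10849070e-01 -4.45405534e-02]
```

View pics/c6.png

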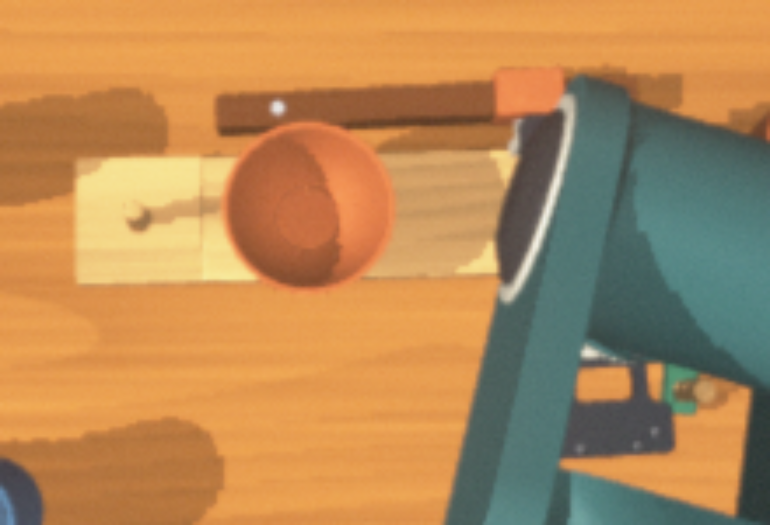

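```bash
python3 - <<'E'
from h import *
f=grab('side','s6.png')
a=cv2.imread('pics/s6.png')[140:220,210:340];w=grab('wrist','w6.png')
a=cv2.resize(a,None,fx=6,fy=6,interpolation=cv2.INTER_CUBIC);cv2.imwrite('pics/c7.png',a)
E
```

```text
(no output)
```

View pics/c7.png

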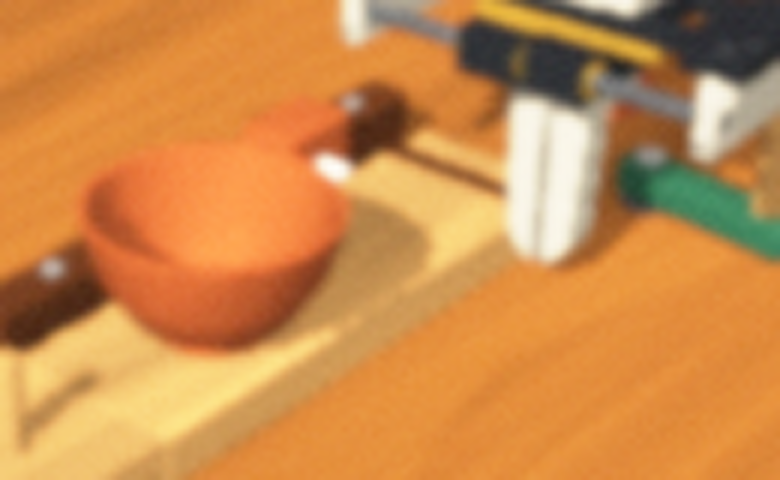

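View pics/w6.png

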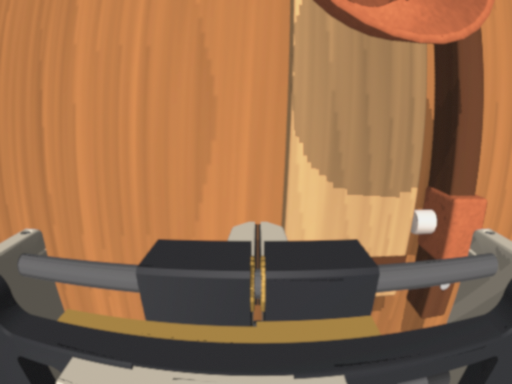

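```bash
cat > w.py <<'E'
from h import *
import sys
def wray(f,u,v):
    T=np.array(f['camera_from_world']);a,b=u-f['cx'],v-f['cy'];r=np.hypot(a,b);th=r/f['fx']
    d=T[:3,:3].T@np.array([np.sin(th)*a/r,np.sin(th)*b/r,np.cos(th)]);return -T[:3,:3].T@T[:3,3],d
def wz(f,u,v,z):
    o,d=wray(f,u,v);return o+d*(z-o[2])/d[2]
def rk(p): 
    d=np.array(p[:2])-[645,103];c,s=np.cos(.053),np.sin(.053);return np.round([d[0]*c+d[1]*s,-d[0]*s+d[1]*c],1)
if __name__=='__main__':
    f=grab('wrist',sys.argv[1]);a=cv2.imread('pics/'+sys.argv[1])[170:300,370:500]
    cv2.imwrite('pics/'+sys.argv[2],cv2.resize(a,None,fx=5,fy=5,interpolation=cv2.INTER_NEAREST))
    s=env.read_state();print(s['ee_pos'],s['ft_force'])
E
python3 w.py w7.png w7c.png
```

```text
[ 596.20474751 -156.86486218    3.88132392] [-2.21991494 -1.58042224  0.19957975]
```

View pics/w7c.png

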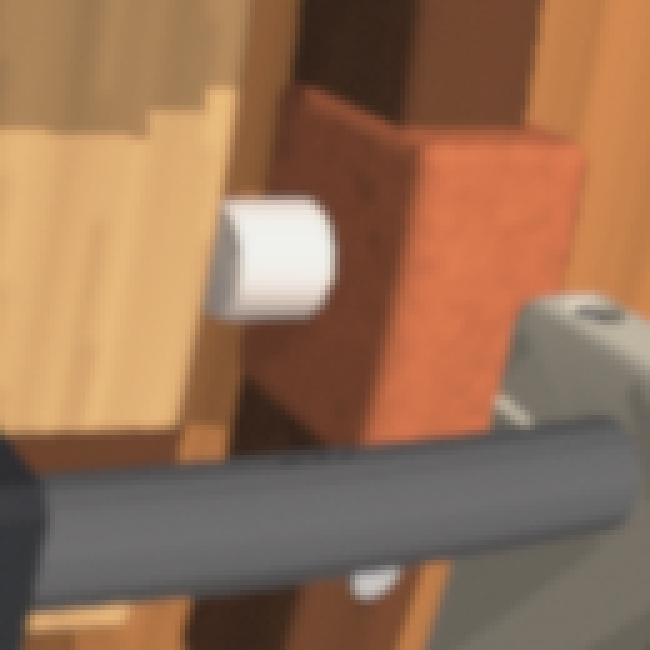

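```bash
python3 - <<'E'
from w import *
f=grab('wrist')
print('edge',rk(wz(f,370+213/5,170+255/5,24)),'rim',rk(wz(f,370+242/5,170+255/5,22)),'stopfront edge top',rk(wz(f,370+420/5,170+130/5,38)),rk(wz(f,370+365/5,170+445/5,38)))
for e in (0,1): print(wz(f,370+e*10,220,24)-wz(f,370,220,24))
E
```

```text
edge [  34.2 -245.8] rim [  39.8 -246.7] stopfront edge top [  52.8 -226.3] [  53.9 -266.5]
[0. 0. 0.]
[6.49971021 0.18698327 0.        ]
```

Request:
{"api": "play_rows", "payload": {"steps": [[[0,0.0005,0],[0,0,0],0],[[0,0.0005,0],[0,0,0],0],[[0,0.0005,0],[0,0,0],0],[[0,0.0005,0],[0,0,0],0],[[0,0.0005,0],[0,0,0],0],[[0,0.0005,0],[0,0,0],0],[[0,0.0003,0],[0,0,0],0],[[0,0.0003,0],[0,0,0],0],[[0,0.0002,0],[0,0,0],0],[[0,0.0002,0],[0,0,0],0]]}}

```text
time: 19.95
ee_pos: [600.1, -156.6, 3.9]
tcp_rot: [-3.142, -0.0, 1.623]
ft_force: [-2.4, -2.5, -0.4]
finger_gap: 0.4
```

```bash
python3 w.py w8.png w8c.png
```

```text
[ 600.15813024 -156.65736828    3.84494473] [-2.58111981 -1.35141501 -0.26200978]
```

View pics/w8c.png

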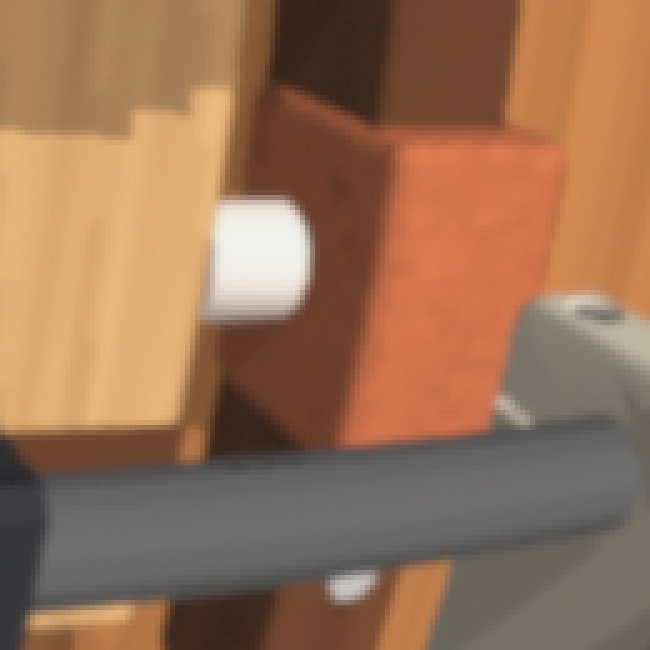

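Request:
{"api": "play_rows", "payload": {"steps": [[[0,0.0001,0],[0,0,0],0],[[0,0.0001,0],[0,0,0],0],[[0,0.0001,0],[0,0,0],0],[[0,0.0001,0],[0,0,0],0],[[0,0.0001,0],[0,0,0],0],[[0,0.0001,0],[0,0,0],0],[[0,0.0001,0],[0,0,0],0],[[0,0.0001,0],[0,0,0],0],[[0,0,0],[0,0,0],0],[[0,0,0],[0,0,0],0]]}}

```text
time: 21.25
ee_pos: [600.9, -156.6, 3.9]
tcp_rot: [3.142, 0.0, 1.623]
ft_force: [-2.1, -2.0, -1.0]
finger_gap: 0.5
```

Request:
{"api": "play_rows", "payload": {"steps": [[[0,0.0001,0],[0,0,0],0],[[0,0.0001,0],[0,0,0],0],[[0,0.0001,0],[0,0,0],0],[[0,0.0001,0],[0,0,0],0],[[0,0.0001,0],[0,0,0],0],[[0,0,0],[0,0,0],0],[[0,0,0],[0,0,0],0],[[0,0,0],[0,0,0],0],[[0,0,0],[0,0,0],0],[[0,0,0],[0,0,0],0]]}}

```text
time: 22.5
ee_pos: [601.4, -156.6, 3.9]
tcp_rot: [3.142, -0.0, 1.623]
ft_force: [-2.0, -1.5, -0.1]
finger_gap: 0.1
```

Request:
{"api": "play_rows", "payload": {"steps": [[[0,0.0001,0],[0,0,0],0],[[0,0.0001,0],[0,0,0],0],[[0,0.0001,0],[0,0,0],0],[[0,0.0001,0],[0,0,0],0],[[0,0.0001,0],[0,0,0],0],[[0,0.0001,0],[0,0,0],0],[[0,0,0],[0,0,0],0],[[0,0,0],[0,0,0],0],[[0,0,0],[0,0,0],0],[[0,0,0],[0,0,0],0]]}}

```text
time: 23.75
ee_pos: [602.0, -156.6, 3.8]
tcp_rot: [-3.142, -0.0, 1.623]
ft_force: [-3.5, -3.0, -0.4]
finger_gap: 0.4
```

```bash
python3 w.py w9.png w9c.png
```

```text
[ 602.00574037 -156.56241816    3.85895382] [-3.43482107 -2.84782483  0.6485204 ]
```

View pics/w9c.png

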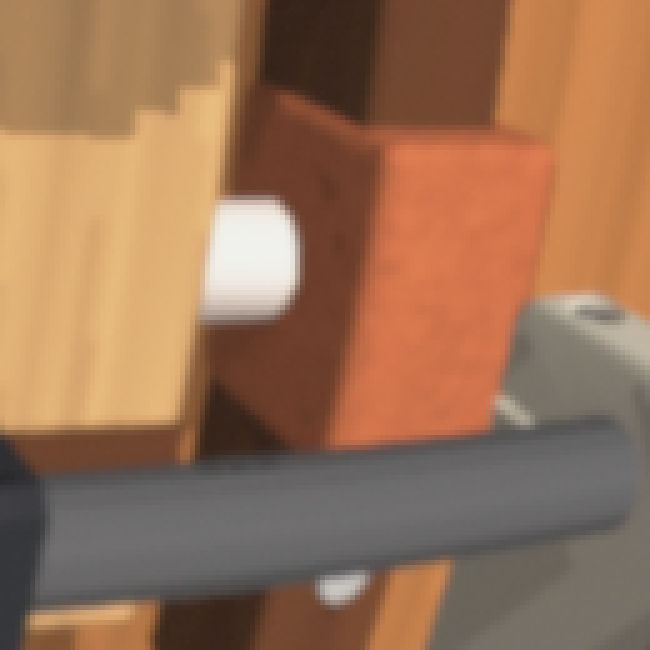

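Request:
{"api": "play_rows", "payload": {"steps": [[[0,0.0001,0],[0,0,0],0],[[0,0.0001,0],[0,0,0],0],[[0,0.0001,0],[0,0,0],0],[[0,0,0],[0,0,0],0],[[0,0,0],[0,0,0],0],[[0,0,0],[0,0,0],0],[[0,0,0],[0,0,0],0],[[0,0,0],[0,0,0],0],[[0,0,0],[0,0,0],0],[[0,0,0],[0,0,0],0]]}}

```text
time: 25.05
ee_pos: [602.1, -156.6, 3.8]
tcp_rot: [-3.141, -0.0, 1.623]
ft_force: [-6.0, -3.1, 1.4]
finger_gap: 0.4
```

Request:
{"api": "play_rows", "payload": {"steps": [[[0,0.0001,0],[0,0,0],0],[[0,0.0001,0],[0,0,0],0],[[0,0.0001,0],[0,0,0],0],[[0,0.0001,0],[0,0,0],0],[[0,0,0],[0,0,0],0],[[0,0,0],[0,0,0],0],[[0,0,0],[0,0,0],0],[[0,0,0],[0,0,0],0],[[0,0,0],[0,0,0],0],[[0,0,0],[0,0,0],0]]}}

```text
time: 26.3
ee_pos: [602.1, -156.6, 3.8]
tcp_rot: [-3.14, -0.0, 1.623]
ft_force: [-10.6, -3.6, 4.0]
finger_gap: 0.4
```

```bash
python3 -c "
from h import *
for i in range(3):
  grab('top'); s=env.read_state();print(s['ft_force'],s['ee_pos'])"
```

```text
[-10.1191587   -2.64354189   3.98696333] [ 602.14014919 -156.60739031    3.80628998]
[-8.53649048 -2.56302878  3.29971612] [ 602.11958567 -156.59617153    3.79765668]
[-8.54598208 -2.69417912  3.75986508] [ 602.15458791 -156.57118734    3.79589713]
```

Request:
{"api": "play_rows", "payload": {"steps": [[[0,0.0001,0],[0,0,0],0],[[0,0.0001,0],[0,0,0],0],[[0,0.0001,0],[0,0,0],0],[[0,0,0],[0,0,0],0],[[0,0,0],[0,0,0],0],[[0,0,0],[0,0,0],0],[[0,0,0],[0,0,0],0],[[0,0,0],[0,0,0],0],[[0,0,0],[0,0,0],0],[[0,0,0],[0,0,0],0]]}}

```text
time: 27.7
ee_pos: [602.2, -156.6, 3.8]
tcp_rot: [-3.14, -0.0, 1.623]
ft_force: [-12.5, -3.2, 6.0]
finger_gap: 0.6
```

```bash
python3 -c "
from h import *
for i in range(2):
  grab('top'); s=env.read_state();print(s['ft_force'],s['ee_pos'],s['time'])"
```

```text
[-12.79403296  -2.85406504   4.7302439 ] [ 602.17620483 -156.60094847    3.79159067] 27.75
[-12.05191005  -2.4069175    4.38354009] [ 602.17321242 -156.6032049     3.78520246] 27.8
```

Request:
{"api": "play_rows", "payload": {"steps": [[[0,-0.001,0],[0,0,0],0],[[0,-0.001,0],[0,0,0],0],[[0,-0.004,0],[0,0,0],0],[[0,-0.01,0],[0,0,0],0],[[0,-0.015,0],[0,0,0],0],[[0,0,-0.03],[0,0,0],0],[[0,0,-0.04],[0,0,0],0],[[0,0,-0.04],[0,0,-10],0.02],[[0,0,-0.02],[0,0,-10],0.04],[[0,0,0],[0,0,-10],0.05]]}}

```text
time: 29.05
ee_pos: [571.9, -158.4, 136.0]
tcp_rot: [3.14, 0.002, 2.153]
ft_force: [0.2, 0.1, -0.7]
finger_gap: 26.2
```

Request:
{"api": "play_rows", "payload": {"steps": [[[0,0,0],[0,0,-10],0.05],[[0,0,0],[0,0,-10],0.05],[[0,0,0],[0,0,-10],0.05],[[0,0,0],[0,0,-10],0.05],[[0,0,0],[0,0,-10],0.05],[[0,0,0],[0,0,0],0.05],[[0,0,0],[0,0,0],0.05],[[0,0,0],[0,0,0],0.05],[[0,0,0],[0,0,0],0.05],[[0,0,0],[0,0,0],0.05]]}}

```text
time: 30.3
ee_pos: [572.1, -158.1, 133.8]
tcp_rot: [3.142, 0.0, 3.019]
ft_force: [0.2, -0.2, -0.2]
finger_gap: 50.5
```

```bash
python3 - <<'E'
from w import *
s=env.read_state();print(s['time'],s['ee_pos'],s['tcp_rot'],s['ft_force'],s['joint_pos'])
f=grab('wrist','w10.png');t=grab('top','t10.png')
cv2.imwrite('pics/c10.png',np.vstack([cv2.imread('pics/w10.png'),cv2.imread('pics/t10.png')[120:320]]))
E
```

```text
30.3 [ 572.09115948 -158.1426817   133.83742516] [3.14158608e+00 7.54426501e-06 3.01916330e+00] [ 0.23471137 -0.18725365 -0.24542154] [-3.12673866e-01 -3.01365378e-02  1.71602701e+00  7.93169286e-06
  1.45569602e+00 -1.76104175e+00]
```

View pics/c10.png

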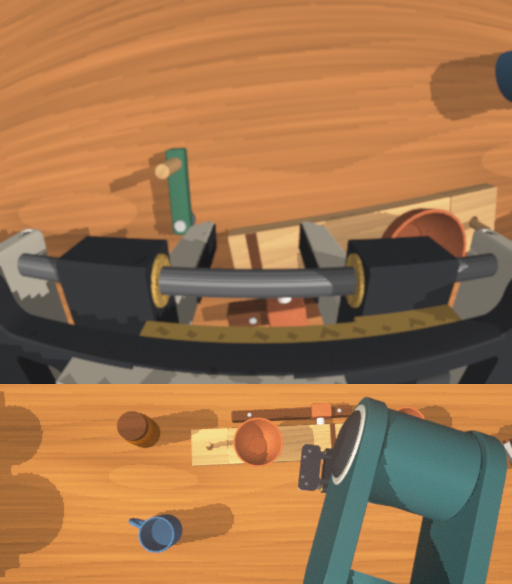

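```bash
python3 - <<'E'
from w import *
f=grab('wrist');s=env.read_state();p=s['ee_pos'];yaw=s['tcp_rot'][2]
h=wz(f,180,226,22);k=wz(f,162,171,65);print('hinge',h,rk(h),'knob',k,rk(k),np.hypot(*(h-k)[:2]))
d=rk(k)-np.array([-62,-345]);print('angle',np.arctan2(d[1],-d[0]))
tx=np.array([np.cos(yaw),np.sin(yaw)]);ty=np.array([np.sin(yaw),-np.cos(yaw)])
t=np.array([536.2,-235.3])
for q in (k[:2],t): print('tool dxy',(q-p[:2])@tx,(q-p[:2])@ty)
E
```

```text
hinge [ 604.19050081 -244.43547101   22.        ] [ -59.2 -344.8] knob [ 538.16917111 -236.93592535   65.        ] [-124.7 -333.8] 66.44591154622665
angle 0.17676405589334093
tool dxy 24.06322712684414 -82.36668210173919
tool dxy 26.216935773143632 -80.9826930624326
```

Request:
{"api": "play_rows", "payload": {"steps": [[[0.008,-0.027,0],[0,0,0],0.05],[[0.008,-0.027,0],[0,0,0],0.05],[[0.009,-0.028,0],[0,0,0],0.05],[[0,0,0],[0,0,0],0.05],[[0,0,0.02],[0,0,0],0.05],[[0,0,0.03],[0,0,0],0.05],[[0,0,0.026],[0,0,0],0.05],[[0,0,0.015],[0,0,0],0.05],[[0,0,0.005],[0,0,0],0.05],[[0,0,0],[0,0,0],0.05]]}}

```text
time: 31.7
ee_pos: [537.5, -236.4, 38.0]
tcp_rot: [-3.142, 0.0, 3.02]
ft_force: [-0.1, -0.4, 0.4]
finger_gap: 49.7
```

```bash
python3 - <<'E'
from w import *
s=env.read_state();print(s['time'],s['ee_pos'],s['tcp_rot'],s['ft_force'])
grab('side','s11.png');grab('wrist','w11.png')
a=cv2.resize(cv2.imread('pics/s11.png')[110:210,270:400],None,fx=4,fy=3,interpolation=cv2.INTER_CUBIC)[:,:512]
cv2.imwrite('pics/c11.png',np.vstack([a,cv2.imread('pics/w11.png')[100:]]))
E
```

```text
31.7 [ 537.50840747 -236.35769561   38.03852608] [-3.14157842e+00  1.75037084e-04  3.01989589e+00] [-0.14507841 -0.37054334  0.42254393]
```

View pics/c11.png

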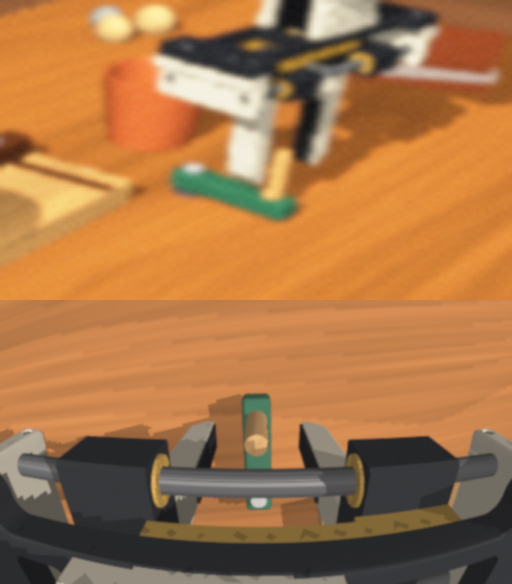

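```bash
python3 - <<'E'
from w import *
f=grab('wrist');p=env.read_state()['ee_pos'];a=cv2.imread('pics/w11.png')[200:320,200:320]
cv2.imwrite('pics/c12.png',cv2.resize(a,None,fx=5,fy=5))
for v in (236,240,244):
  k=wz(f,257,v,65);print(v,k-p)
E
```

```text
236 [-5.07417269  0.12138889 26.21342832]
240 [-2.73354439 -0.16492988 26.21342832]
244 [-0.36532946 -0.45463957 26.21342832]
```

View pics/c12.png

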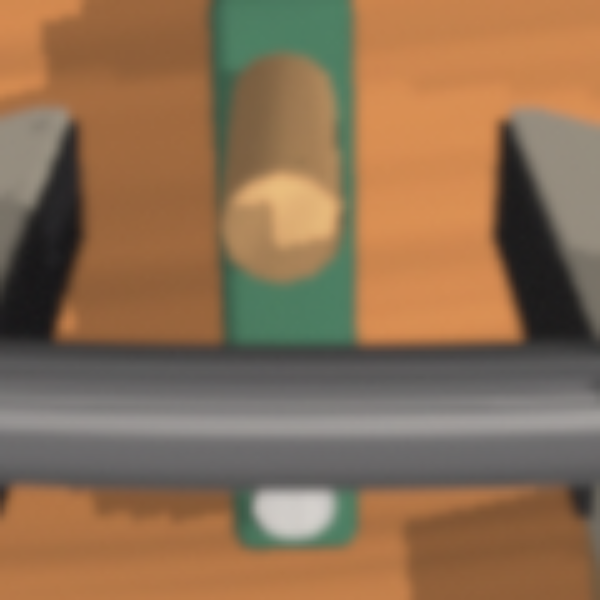

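Request:
{"api": "play_rows", "payload": {"steps": [[[0,0,0.004],[0,0,0],0.05],[[0,0,0.004],[0,0,0],0.05],[[0,0,0],[0,0,0],0.03],[[0,0,0],[0,0,0],0.02],[[0,0,0],[0,0,0],0.01],[[0,0,0],[0,0,0],0.005],[[0,0,0],[0,0,0],0.005],[[0,0,0],[0,0,0],0.005],[[0,0,0],[0,0,0],0.005],[[0,0,0],[0,0,0],0.005]]}}

```text
time: 33.1
ee_pos: [537.3, -236.5, 29.9]
tcp_rot: [-3.142, 0.0, 3.02]
ft_force: [-1.1, 0.0, 1.5]
finger_gap: 13.5
```

Request:
{"api": "play_rows", "payload": {"steps": [[[-0.0002,0.0057,0],[0,0,5],0.005],[[-0.0002,0.0057,0],[0,0,5],0.005],[[-0.0003,0.0057,0],[0,0,5],0.005],[[-0.0002,0.0057,0],[0,0,5],0.005],[[-0.0003,0.0057,0],[0,0,5],0.005],[[-0.0002,0.0057,0],[0,0,5],0.005],[[-0.0003,0.0057,0],[0,0,5],0.005],[[-0.0002,0.0057,0],[0,0,5],0.005],[[0,0,0],[0,0,0],0.005],[[0,0,0],[0,0,0],0.005]]}}

```text
time: 34.35
ee_pos: [557.3, -196.5, 29.9]
tcp_rot: [3.141, -0.0, 2.324]
ft_force: [-3.3, 3.3, 2.9]
finger_gap: 13.1
```

```bash
python3 - <<'E'
from w import *
s=env.read_state();print(s['time'],s['ee_pos'],rk(s['ee_pos']),s['tcp_rot'],s['ft_force'])
grab('side','s13.png');grab('wrist','w13.png')
a=cv2.resize(cv2.imread('pics/s13.png')[110:210,240:370],None,fx=4,fy=3,interpolation=cv2.INTER_CUBIC)[:,:512]
cv2.imwrite('pics/c13.png',np.vstack([a,cv2.imread('pics/w13.png')[100:]]))
E
```

```text
34.35 [ 557.33697847 -196.46087405   29.87830496] [-103.4 -294.4] [ 3.14148963e+00 -4.65614457e-04  2.32365279e+00] [-3.31003264  3.25550891  2.85799781]
```

View pics/c13.png

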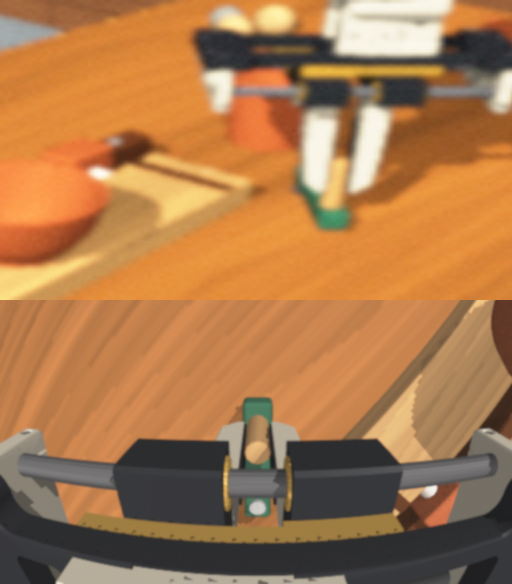

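Request:
{"api": "play_rows", "payload": {"steps": [[[-0.0002,0.0057,0],[0,0,5],0.005],[[-0.0002,0.0057,0],[0,0,5],0.005],[[-0.0003,0.0057,0],[0,0,5],0.005],[[-0.0002,0.0057,0],[0,0,5],0.005],[[-0.0003,0.0057,0],[0,0,5],0.005],[[-0.0002,0.0057,0],[0,0,5],0.005],[[-0.0003,0.0057,0],[0,0,5],0.005],[[-0.0002,0.0045,0],[0,0,4],0.005],[[0,0,0],[0,0,0],0.005],[[0,0,0],[0,0,0],0.005]]}}

```text
time: 35.7
ee_pos: [597.4, -179.3, 29.9]
tcp_rot: [3.141, 0.0, 1.643]
ft_force: [-1.3, 1.2, 2.4]
finger_gap: 13.3
```

```bash
python3 - <<'E'
from w import *
s=env.read_state();print(s['time'],s['ee_pos'],rk(s['ee_pos']),s['tcp_rot'],s['ft_force'])
grab('side','s14.png');grab('wrist','w14.png')
a=cv2.resize(cv2.imread('pics/s14.png')[110:210,240:370],None,fx=4,fy=3,interpolation=cv2.INTER_CUBIC)[:,:512]
cv2.imwrite('pics/c14.png',np.vstack([a,cv2.imread('pics/w14.png')[100:]]))
E
```

```text
35.7 [ 597.43296818 -179.32010031   29.88651187] [ -62.5 -279.4] [3.14127327e+00 1.26049613e-04 1.64283863e+00] [-1.29596566  1.20939779  2.37935404]
```

View pics/c14.png

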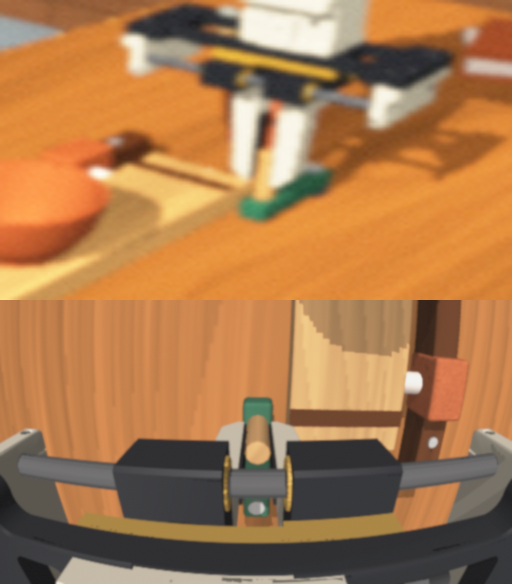

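Request:
{"api": "play_rows", "payload": {"steps": [[[0,0.0005,0],[0,0,1],0.005],[[0,0.0005,0],[0,0,0],0.005],[[0,0,0],[0,0,0],0.005],[[0,0,0],[0,0,0],0.026],[[0,0,0],[0,0,0],0.026],[[0,0,0],[0,0,0],0.026],[[0,0,0],[0,0,0],0.026],[[0,0,-0.005],[0,0,0],0.026],[[0,0,-0.02],[0,0,0],0.026],[[0,0,-0.03],[0,0,0],0.026]]}}

```text
time: 37.05
ee_pos: [598.3, -179.1, 86.2]
tcp_rot: [-3.141, -0.0, 1.623]
ft_force: [0.1, 0.8, 0.2]
finger_gap: 25.9
```

Request:
{"api": "play_rows", "payload": {"steps": [[[0,0,-0.04],[0,0,0],0.026],[[0,0,-0.04],[0,0,0],0.026],[[0,-0.04,-0.03],[0,0,0],0.026],[[0,-0.04,0],[0,0,0],0.026],[[0,-0.04,0],[0,0,0],0.026],[[0,-0.03,0],[0,0,0],0.026],[[0,0,0],[0,0,0],0.026],[[0,0,0],[0,0,0],0.026],[[0,0,0],[0,0,0],0.026],[[0,0,0],[0,0,0],0.026]]}}

```text
time: 38.3
ee_pos: [449.0, -187.0, 194.7]
tcp_rot: [-3.141, -0.0, 1.624]
ft_force: [-0.2, 0.0, -0.3]
finger_gap: 25.7
```

```bash
python3 - <<'E'
from w import *
s=env.read_state();print(s['time'],s['ee_pos'],s['tcp_rot'],s['ft_force'])
f=grab('side','s15.png');grab('wrist','w15.png');grab('top','t15.png')
a=cv2.resize(cv2.imread('pics/s15.png')[110:210,200:370],None,fx=3,fy=3,interpolation=cv2.INTER_CUBIC)
a=cv2.resize(a,(512,300))
cv2.imwrite('pics/c15.png',np.vstack([a,cv2.imread('pics/w15.png')[:300]]))
cv2.imwrite('pics/c15t.png',cv2.resize(cv2.imread('pics/t15.png')[120:290,110:440],None,fx=2.4,fy=2.4))
E
```

```text
38.3 [ 449.03733698 -186.95243626  194.68553883] [-3.14108505e+00 -2.89424618e-04  1.62382929e+00] [-0.20952402  0.04132132 -0.34739279]
```

View pics/c15.png

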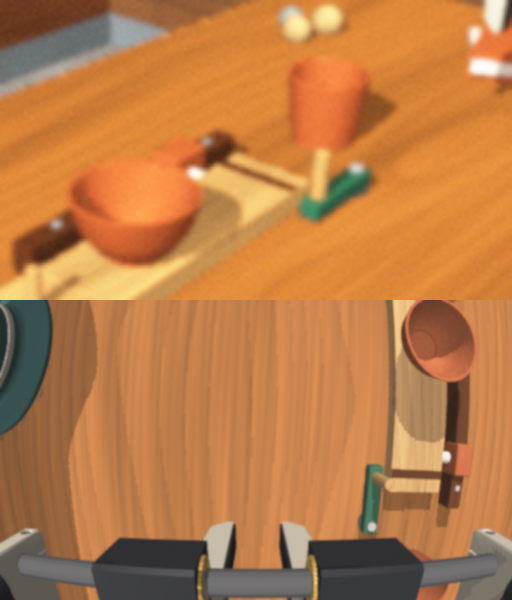

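View pics/c15t.png

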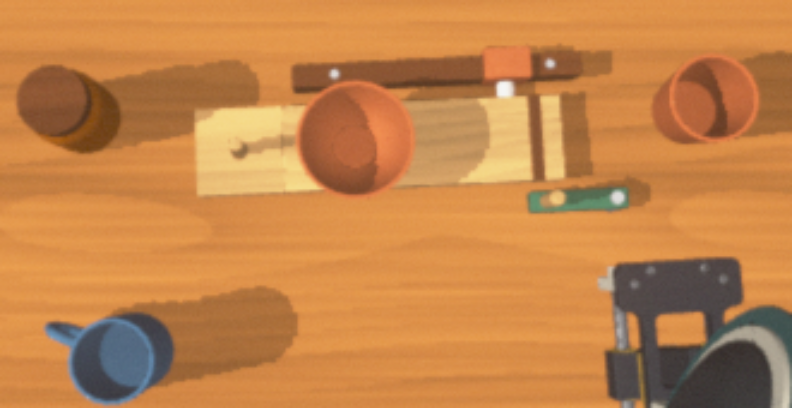

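```bash
python3 - <<'E'
from w import *
f=grab('top')
P=lambda x,y,z:onz(f,110+x/2.4-.3,120+y/2.4-.3,z)
b=P(355,138,79);print('bowl',rk(b),np.hypot(*rk(b)))
print('button',rk(P(617,197,22)),rk(P(529,202,22)),'knob',rk(P(557,198,65)))
print('board front edge',rk(P(197,195,24)),rk(P(564,179,24)),'back',rk(P(195,109,24)),rk(P(561,94,24)))
print(env.read_state()['ft_force']);print(sign_off())
E
```

```text
bowl [  -1.5 -102.9] 102.91093236386502
button [ -61.7 -343.1] [ -61.8 -261.1] knob [ -62.2 -276.8]
board front edge [-38.4  43.8] [ -42.4 -294.7] back [41.5 42.6] [  37.2 -298.3]
[ 0.21364179 -0.74150201  0.09388099]
the job is handed in; nothing more can be done
None
```

I swung the board home with closed fingers and seated it on the white stud. The wrist force read about 13 N for roughly a second, and the highest reading was about 14 N. I then pinched the green button's dowel, turned the button round to its end stop, let go, backed the arm clear and handed the job in at about 38 s. Sign-off gives no verdict.

**Last checks, from the top camera, good to a few mm:**
- **Board:** it rests on the stud, with its edges about 0.012 rad off the rack's line. Its centre line opposite the stop is at about x = -2 mm.
- **Button:** it points along +y (about 1.57 rad), with its dowel at (-62, -277) mm in the rack frame. The bar is clear of the board's front edge.
- **Bowl:** it is upright on the board, about 103 mm from the pin.
- **Bystanders:** the mug, jar and pot look unmoved in the picture; I did not measure them again at the end.
- **Arm:** it is clear of everything, and the wrist force reads about zero.

**What disagreed:** the fingertips did not stand 25 mm ahead of the TCP, as the notes say. They appeared at about TCP height, so my first sweep passed over the board without touching it. I backed off, lowered the tool about 28 mm and pushed again. The first touch at that height also pressed down on the board a little, until I lowered another 5 mm.

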